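Load the milling jar and hold its sprung cover shut

ROBOT

A 6-joint arm with a two-finger parallel gripper is mounted at the origin on a cart in front of the work surface, level with it; the furniture and walls round the work are solid. World frame = base frame: x ahead of the robot, y to its left, z up, the work surface at z = 0. Lengths are in m, angles in rad, forces in N, time in s.
With the tool pointing down it reaches from about 0.3 to 0.775 m from the base axis. Payload 14.6 kg.
Tool frame: the origin (TCP) lies at the very end of the fingers, on their centre line; the grasp point (between the pads) lies 19 mm behind it; z points along the fingers, y is the direction in which the jaws open and shut (so a half turn about z gives the same grasp; the last joint's range is limited). The gripper opens to 94 mm and grips with 3 to 60 N. Pads are 16 mm wide; open, the fingers measure 119 mm over their backs; the gripper's body (75 mm by 177 mm) begins 78 mm behind the grasp point.
Start: joints at [-1.363, 0.3, 1.521, -0, 1.321, -0.067], TCP at [0.149, -0.529, 0.205] pointing down, gripper open.
Joint ranges: [-3.03, 3.03], [-0.79, 2.21], [0.23, 2.52], [-1.04, 4.18], [0, 3.07], [-2.55, 2.55]. Speed limits (rad/s): [2.22, 2.22, 2.57, 3.14, 3.14, 3.14].

INTERFACE

Orientations are given as [roll, pitch, yaw] about the fixed x, y, z axes, in that order (R = Rz(yaw) Ry(pitch) Rx(roll)).
In Python, from station import ctrl, vision, ticket gives the robot as it stands.
- The arm moves only by the tool step_arm, never from a script. Its argument "steps" is a list of rows, each an object of numbers: "x", "y", "z": the shift along the tool's x, y, z in m; "ax", "ay", "az": the turn, a rotation vector about the tool's x, y, z in degrees; "claw": the finger opening in m, from 0 to 0.094. A call has 1 to 5 rows; each row shifts and turns the pose as measured when the row begins, along the tool's axes as they then stand; what a row does not reach is not made up. A row lasts 1/12 s, in which the tool goes at most 41.7 mm and 7.16 degrees, less where a joint would pass 70% of its speed; a pose out of reach is approached as far as the arm can. A call with a gripper value outside its range is refused whole. The fingers move at their own pace and stop on an object; "grip_force" is the grip in N (left out, the last holds). Time passes only in rows, so rows that do not move let the fingers close. It gives the time, the measured TCP pose, the force and the opening at its end, in the units of the state.
- ctrl.get_obs(): the state, without advancing time (a new reading comes with each control period).
- vision.camera(name): name is "scene" or "top" or "wrist"; returns (picture, depth): 420x560x3 uint8, red, green, blue; 420x560 float32, m along the optical axis (not along the pixel's ray), 0 where there is no reading.
- vision.camera_params(name): a dict with "fov_y" (degrees; the focal length in pixels is half the picture's height over the tangent of half this angle, whatever the lens; pixels are square), "cx", "cy" (the principal point, pixels), "origin" and "attitude" of the camera in the world; the wrist camera has in their place "mount" (4x4, takes a point from camera to tool coordinates, whose origin is the TCP and whose axes are the flange's). Camera axes: x right, y up, looking along -z (the intrinsics and any distortion apply to the point x, -y, -z); pixel columns grow to the right and rows downward; lengths in m; the calibration is good to about 2 mm. A picture is of the moment at which its call begins: read the wrist's pose just before it. camera_params takes no time and is no camera call.
- ticket.hand_in(): hands the job in, once; it reports no verdict.
The state is a dict: "time_s": time; "qpos": joint angles; "joint_vel": joint speeds; "tau": joint torques, N m; "ee_pos": TCP position; "eef_rot": TCP orientation; "force": force on the tool from outside, world axes, zero at the start; "moment": the same for the moment, N m; "grip_width": finger opening in m.
Only numpy, scipy, OpenCV 4.12 (cv2) and the standard library are available. Lean on these libraries where they do the work, as an engineer would, in place of code of your own. Each camera call takes 0.05 s, during which the arm holds its last target.

TASK

Pick the white grinding ball off its cork ring and lower it gently right down onto the floor of the steel milling jar before letting go of it: do not drop it in. Then take the red knob of the spring-loaded cover arm, swing the arm round against its spring until it is wound fully up against its stop with the clear cover over the jar, and finish while still holding it there, because it springs back when released. Leave the flask, the sand timer and the small porcelain dish where they stand.

Things in the scene. Friction and masses are not known exactly. Their poses are not given: they have to be found in the camera images.
- grinding_ball: white ceramic ball, 44 mm in diameter, about 0.17 kg, resting at the start on a cork ring. The origin is on the ball's surface (its lowest point at the start) and turns with it: use grinding_ball_center
- grinding_ball_center (a point): centre of the white ball; at the start about 32 mm above the bench
- cork_ring: loose brown cork ring, 40 mm outside, 24 mm hole, 14 mm high, on which the ball rests at the start; origin at the centre of its underside. It stands left or right of the jar station, the flask on the other side
- jar_station: grey plate fixed to the bench (285 x 146 x 10 mm) with the open steel jar, the pivot post and a stop post with black rubber sleeve. Origin on the bench under the jar's axis; z up, x points from the jar to the pivot of the cover arm, 150 mm away; the plate reaches from x = -76 to x = 208 mm. Nothing on the station is taller than 136 mm
- jar_floor (a point): centre of the jar's inner floor, 15 mm above the bench. The steel jar is round, 122 mm outside (126 at the rim), at least 108 mm inside; its rim is 70 mm above the bench, so it is 55 mm deep
- pivot (a point): point on the vertical axis of the cover arm's pivot, 90 mm above the bench, 150 mm along the station's x axis from the jar's axis. The pivot housing is 47 mm in diameter and reaches to 107 mm above the bench
- cover_arm (a joint): angle of the sprung cover arm about the vertical pivot axis, rad: 0 at rest, swung aside; 1.2 against its stop, when the arm points from the pivot to the jar with the cover centred over the jar. Grows clockwise seen from above, from the station's -y side round to the jar. A spring always drives it back to 0: about 2.5 N at the knob at rest, 6.5 N at the stop
- cover_knob: red upright round knob that turns freely on its own axis at the centre of the arm's clear round cover, 22 mm in diameter, 46 mm tall; origin at the centre of its foot, 90 mm above the bench, 150 mm from the pivot axis; z up. To be pinched or pushed. The cover is 128 mm in diameter, 78 to 87 mm above the bench, and passes over the jar's rim
- flask: small stoppered round flask, 55 mm wide, 71 mm high, loose; origin at the centre of its underside. Leave it alone
- sand_timer: sand timer with green ends, 50 mm wide, 140 mm high, loose; origin at the centre of its underside. Leave it alone
- small_dish: small grey-white porcelain dish, 49 mm wide, 21 mm high, loose; origin at the centre of its underside. Leave it alone
Not all that is in view belongs to the job. Several things have the shape of the grinding_ball; the one meant has the colours described above.

How it is judged:
By the outcome, as a careful person would: the job done as asked, in the order asked, and still so for the second after the job is handed in, while the arm keeps its last pose, push and grip.
It also fails if it takes over 56 s, if anything falls off the work surface, if the arm or the gripper's body presses on something with over 40 N, if the wrist force passes 120 N, or if a joint passes its speed limit or range.

## Working session

There is one attempt and no reset: what is moved stays moved. The work goes in short steps, Python scripts to look and compute and a tool call to move; the robot and the scene stay as the last step left them, time stands still between calls to the robot, and variables do not carry over. Pictures are saved under pics/ and viewed, and the job is handed in when it is done.

Besides the shell and the picture viewer there is one more tool, called after "Call:" in YAML: its name, and indented under it one key for each argument. step_arm: Moves the arm, as the interface text tells. Its arguments: {"type":"object","properties":{"steps":{"type":"array"},"grip_force":{"type":"number"}},"required":["steps"]}

```bash
ls; mkdir -p pics
python3 - <<'E'
from station import ctrl, vision, ticket
import cv2,numpy as np
print(ctrl.get_obs())
for n in ["scene","top"]:
    p,d=vision.camera(n); cv2.imwrite(f"pics/{n}0.png",p[:,:,::-1]); np.save(f"pics/{n}0.npy",d); cv2.imwrite
    print(n,vision.camera_params(n))
print(vision.camera_params("wrist"))
E
```

```text
pics
{'time_s': 0.0, 'qpos': array([-1.36258973e+00,  3.00479252e-01,  1.52158291e+00,  2.35176613e-06,
        1.32068390e+00, -6.66170905e-02]), 'joint_vel': array([-8.14852027e-05,  1.25894107e-04, -5.99463897e-04, -5.52013683e-05,
       -8.42424692e-04,  5.97320489e-04]), 'tau': array([ 1.45080387e-03, -5.31802726e+01, -3.52738667e+01,  7.08469050e-02,
        2.41729862e-02, -9.91357524e-05]), 'ee_pos': array([ 0.14919241, -0.52910872,  0.20488108]), 'eef_rot': array([-3.14044196e+00, -7.90526009e-05,  2.74823055e-01]), 'force': array([ 0.01813099, -0.35632246, -0.76366354]), 'moment': array([ 0.03087753, -0.00297088,  0.01076691]), 'grip_width': 0.09416707833551866}
scene {'fov_y': 51.69662016454963, 'cx': 280.6124867961744, 'cy': 204.06851953781754, 'origin': array([ 0.13627516, -0.70558609,  0.93486089]), 'attitude': array([ 0.74365616,  0.01645362, -0.55666899])}
top {'fov_y': 47.3831290876598, 'cx': 281.16721372073135, 'cy': 213.77816307976892, 'origin': array([ 0.2814447 , -0.01975833,  1.26569289]), 'attitude': array([ 0.19563917, -0.02033056, -1.58320446])}
{'fov_y': 65.07044559581529, 'cx': 280.74640802152885, 'cy': 208.21108098624777, 'mount': array([[-1.64637015e-03,  9.65653924e-01,  2.59826459e-01,
         7.56337548e-02],
       [ 9.99998520e-01,  1.46030438e-03,  9.09141664e-04,
        -1.60796938e-04],
       [ 4.98490500e-04,  2.59827571e-01, -9.65654899e-01,
        -1.79907515e-01],
       [ 0.00000000e+00,  0.00000000e+00,  0.00000000e+00,
         1.00000000e+00]])}
```

View pics/scene0.png

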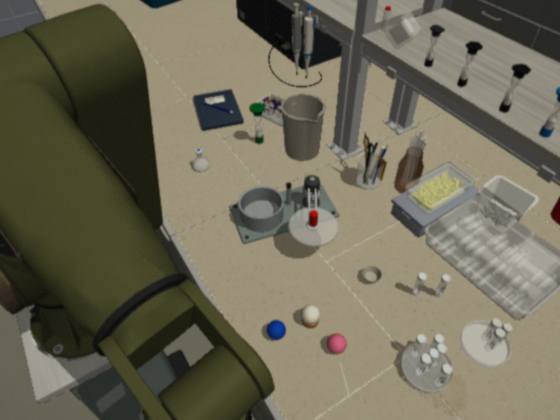

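View pics/top0.png

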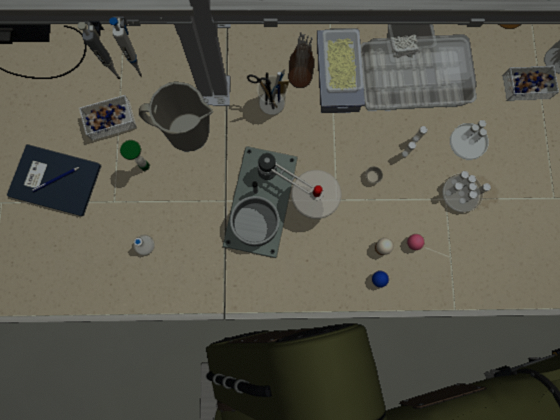

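Scene: the white ball on cork is at about (311,315), the pink ball at (337,343) and the blue at (276,330). Top: white (384,246), pink (416,242), blue (380,279), jar (255,221), pivot (266,163), knob (318,190), timer (135,155), flask (144,245), dish (372,176). The white ball fits the description; I'll confirm it in a crop and measure.

```bash
cat > h.py <<'E'
import numpy as np,cv2
from scipy.spatial.transform import Rotation as R
from station import ctrl, vision, ticket
def K(n):
    p=vision.camera_params(n); f=210/np.tan(np.radians(p['fov_y'])/2); return f,p
def pose(n,obs=None):
    f,p=K(n)
    if n=='wrist':
        o=obs; T=np.eye(4);T[:3,:3]=R.from_euler('xyz',o['eef_rot']).as_matrix();T[:3,3]=o['ee_pos'];T=T@p['mount']
        return f,p,T[:3,:3],T[:3,3]
    return f,p,R.from_euler('xyz',p['attitude']).as_matrix(),p['origin']
def pt(n,u,v,depth,obs=None):
    f,p,Rm,o=pose(n,obs); u=np.asarray(u,float);v=np.asarray(v,float)
    c=np.stack([(u-p['cx'])/f*depth,-(v-p['cy'])/f*depth,-depth*np.ones_like(u)],-1)
    return c@Rm.T+o
def onz(n,u,v,z,obs=None):
    f,p,Rm,o=pose(n,obs)
    d=Rm@np.array([(u-p['cx'])/f,-(v-p['cy'])/f,-1]); return o+d*(z-o[2])/d[2]
def cloud(n,d,obs=None):
    v,u=np.mgrid[:420,:560]; return pt(n,u,v,d,obs)
def proj(n,P,obs=None):
    f,p,Rm,o=pose(n,obs); c=(np.asarray(P)-o)@Rm
    return np.stack([p['cx']+f*c[...,0]/-c[...,2], p['cy']-f*c[...,1]/-c[...,2]],-1)
E
python3 - <<'E'
from h import *
from scipy.optimize import least_squares
a=cv2.imread('pics/top0.png');b=cv2.imread('pics/scene0.png')
print(vision.camera_params('top').keys())
im=np.hstack([cv2.resize(a[225:295,350:440],(400,311)),cv2.resize(b[290:360,260:350],(400,311))]);cv2.imwrite('pics/crop0.png',im)
im=np.hstack([cv2.resize(a[140:265,210:350],(400,357)),cv2.resize(b[165:255,220:350],(400,277+80))]);cv2.imwrite('pics/crop1.png',im)
for n,(u,v) in dict(top=(384,246),scene=(311,315)).items():
    d=np.load(f'pics/{n}0.npy');C=cloud(n,d)
    im=cv2.imread(f'pics/{n}0.png')
    print(n,'bench z',[C[y,x].round(3) for x,y in ([(450,290),(200,280)] if n=='top' else [(300,380),(380,340)])])
    P=C[v-9:v+10,u-9:u+10].reshape(-1,3);P=P[(P[:,2]>.03)&(P[:,2]<.07)]
    s=least_squares(lambda c:np.linalg.norm(P-c,axis=1)-.022,[*P.mean(0)[:2],.03],loss='soft_l1',f_scale=.002)
    print(n,'ball',s.x.round(4),len(P),np.abs(s.fun).mean())
    for nm,z in dict(white=.032,).items(): print('ray',onz(n,u,v,.032).round(4))
    # red knob
    hsv=cv2.cvtColor(im,cv2.COLOR_BGR2HSV);m=((hsv[...,0]<6)|(hsv[...,0]>174))&(hsv[...,1]>200)&(hsv[...,2]>90)
    P=C[m];P=P[(P[:,2]>.08)&(P[:,2]<.15)];print('knob',P.mean(0).round(4),P[:,2].max().round(3),len(P), P[P[:,2]>.13].mean(0).round(4))
    # jar rim
    m=(abs(C[...,2]-.070)<.003); 
    g=onz(n,*((255,216) if n=='top' else (261,205)),.07)
    P=C[m];r=np.linalg.norm(P[:,:2]-g[:2],axis=1);P=P[r<.08]
    s=least_squares(lambda c:np.linalg.norm(P[:,:2]-c,axis=1)-.059,g[:2],loss='soft_l1',f_scale=.003);print('jar',s.x.round(4),len(P),np.median(abs(s.fun)))
    # pivot
    g=onz(n,*((266,163) if n=='top' else (312,185)),.107)
    P=C[(abs(C[...,2]-.107)<.012)];P=P[np.linalg.norm(P[:,:2]-g[:2],axis=1)<.04];print('piv',g,P.mean(0).round(4),len(P))
E
```

```text
dict_keys(['fov_y', 'cx', 'cy', 'origin', 'attitude'])
top bench z [array([ 0.324, -0.489,  0.003]), array([0.357, 0.166, 0.002])]
top ball [ 0.4388 -0.3159  0.0318] 219 0.0014429425873690065
ray [ 0.4378 -0.3148  0.032 ]
knob [ 0.5666 -0.1357  0.1354] 0.141 35 [ 0.5666 -0.1357  0.1356]
jar [0.5041 0.0204] 268 0.0014547423615653456
piv [ 0.64156508 -0.00955659  0.107     ] [ 0.6493 -0.012   0.1024] 224
scene bench z [array([ 0.344, -0.422, -0.003]), array([ 0.546, -0.444, -0.001])]
scene ball [ 0.4386 -0.3197  0.0306] 269 0.000973092956730483
ray [ 0.4388 -0.323   0.032 ]
knob [ 0.5649 -0.1464  0.1245] 0.136 61 [ 0.5651 -0.1429  0.1334]
jar [0.5028 0.0155] 143 0.0014318908481629894
piv [ 0.63534869 -0.03826926  0.107     ] [ 0.6468 -0.021   0.1005] 132
```

View pics/crop0.png

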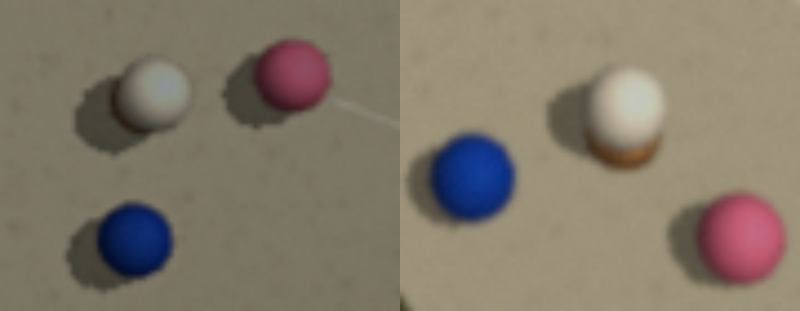

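View pics/crop1.png

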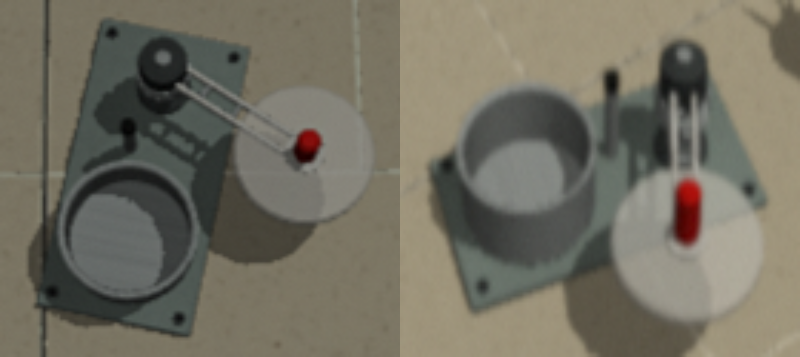

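The crops confirm the white ball on its brown cork ring, apart from the pink and blue decoys. The jar–pivot distance is about 148 mm and the angle about 70°, both close to the given 150 mm and 68.8°. Next I approach with a yaw turn so the fingers pass between the decoys.

Call:
step_arm:
  steps:
    - {"x":0.034,"y":-0.012,"az":-5.9,"claw":0.07}
    - {"x":0.033,"y":-0.009,"az":-5.9,"claw":0.07}
    - {"x":0.034,"y":-0.005,"az":-5.9,"claw":0.07}
    - {"x":0.035,"y":-0.001,"az":-5.9,"claw":0.07}
    - {"x":0.035,"y":0.002,"az":-5.9,"claw":0.07}

```text
validation failed for argument at $.st...
```

```bash
cat >> h.py <<'E'
def delta(target,yawdeg=None):
    o=ctrl.get_obs(); Rm=R.from_euler('xyz',o['eef_rot'])
    print('t',round(o['time_s'],2),'pos',o['ee_pos'].round(4),'rot',np.degrees(o['eef_rot']).round(2),'F',o['force'].round(2),'w',round(o['grip_width'],4),'v',abs(o['joint_vel']).max().round(3))
    print('tool shift',(Rm.inv().apply(np.asarray(target)-o['ee_pos'])).round(4))
    if yawdeg is not None:
        print('turn',np.degrees((Rm.inv()*R.from_euler('xyz',[np.pi,0,np.radians(yawdeg)])).as_rotvec()).round(2))
E
python3 -c "
from h import *
delta([.4387,-.318,.16],45)"
```

```text
t 0.1 pos [ 0.1492 -0.5291  0.2049] rot [-1.7994e+02 -1.0000e-02  1.5740e+01] F [-0.22  0.15  0.49] w 0.0942 v 0.002
tool shift [ 0.3359 -0.1246  0.0451]
turn [-6.000e-02 -2.000e-02 -2.926e+01]
```

Call:
step_arm:
  steps:
    - {"x":0.034,"y":-0.012,"z":0,"ax":0,"ay":0,"az":-5.9,"claw":0.07}
    - {"x":0.033,"y":-0.009,"z":0,"ax":0,"ay":0,"az":-5.9,"claw":0.07}
    - {"x":0.034,"y":-0.005,"z":0,"ax":0,"ay":0,"az":-5.9,"claw":0.07}
    - {"x":0.035,"y":-0.001,"z":0,"ax":0,"ay":0,"az":-5.9,"claw":0.07}
    - {"x":0.035,"y":0.002,"z":0,"ax":0,"ay":0,"az":-5.9,"claw":0.07}

```text
time_s: 0.52
ee_pos: [0.2904, -0.4251, 0.2028]
eef_rot: [-3.137, -0.001, 0.798]
force: [-0.2, -0.6, -0.6]
grip_width: 0.0707
```

Call:
step_arm:
  steps:
    - {"x":0.036,"y":0.006,"z":0.006,"ax":0,"ay":0,"az":0,"claw":0.07}
    - {"x":0.036,"y":0.006,"z":0.006,"ax":0,"ay":0,"az":0,"claw":0.07}
    - {"x":0.036,"y":0.006,"z":0.006,"ax":0,"ay":0,"az":0,"claw":0.07}
    - {"x":0.036,"y":0.006,"z":0.006,"ax":0,"ay":0,"az":0,"claw":0.07}
    - {"x":0.036,"y":0.006,"z":0.006,"ax":0,"ay":0,"az":0,"claw":0.07}

```text
time_s: 0.93
ee_pos: [0.4426, -0.3095, 0.1722]
eef_rot: [-3.138, -0.001, 0.806]
force: [0.3, -1.0, 0.9]
grip_width: 0.0698
```

Call:
step_arm:
  steps:
    - {"x":0,"y":0,"z":0,"ax":0,"ay":0,"az":0,"claw":0.07}

```text
time_s: 1.02
ee_pos: [0.4458, -0.3056, 0.1707]
eef_rot: [-3.136, -0.002, 0.81]
force: [-0.5, -0.3, -1.1]
grip_width: 0.07
```

```bash
cat > look.py <<'E'
import sys
from h import *
o=ctrl.get_obs(); p,d=vision.camera('wrist')
n=sys.argv[1]; cv2.imwrite(f'pics/{n}.png',p[:,:,::-1]);np.savez(f'pics/{n}.npz',d=d,pos=o['ee_pos'],rot=o['eef_rot'])
E
python3 look.py w1
python3 - <<'E'
from h import *
from scipy.optimize import least_squares
z=np.load('pics/w1.npz');o=dict(ee_pos=z['pos'],eef_rot=z['rot']);C=cloud('wrist',z['d'],o)
m=(np.linalg.norm(C[...,:2]-[.4387,-.318],axis=-1)<.03)&(C[...,2]>.034)&(C[...,2]<.07)
P=C[m];s=least_squares(lambda c:np.linalg.norm(P-c,axis=1)-.022,[*P.mean(0)[:2],.03],loss='soft_l1',f_scale=.002)
print(s.x.round(4),len(P),abs(s.fun).mean(),proj('wrist',s.x,o))
delta([*s.x[:2],.016],45)
E
```

```text
[ 0.4379 -0.3166  0.0328] 1468 0.000394106476434262 [283.74608259 211.90247695]
t 1.07 pos [ 0.4442 -0.3071  0.171 ] rot [-1.7967e+02 -6.0000e-02  4.6410e+01] F [ 0.05  0.26 -0.2 ] w 0.0703 v 0.074
tool shift [-0.0113  0.0029  0.155 ]
turn [-0.33 -0.05  1.41]
```

View pics/w1.png

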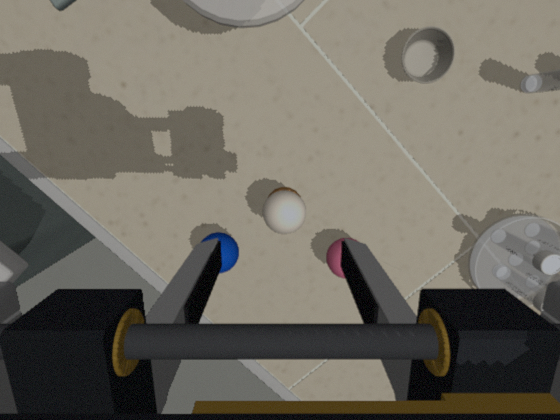

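The wrist view shows the white ball on cork at (284,212), between the open fingers. Blue (220,252) and pink (343,257) stay clear. The fitted centre height of 0.0328 matches the stated 0.032, so I lower.

Call:
step_arm:
  steps:
    - {"x":-0.011,"y":0.003,"z":0.02,"ax":-0.3,"ay":0,"az":1.4,"claw":0.07}
    - {"x":0,"y":0,"z":0.03,"ax":0,"ay":0,"az":0,"claw":0.07}
    - {"x":0,"y":0,"z":0.025,"ax":0,"ay":0,"az":0,"claw":0.07}
    - {"x":0,"y":0,"z":0.015,"ax":0,"ay":0,"az":0,"claw":0.07}
    - {"x":0,"y":0,"z":0,"ax":0,"ay":0,"az":0,"claw":0.07}

```text
time_s: 1.48
ee_pos: [0.4366, -0.32, 0.079]
eef_rot: [3.139, -0.0, 0.784]
force: [0.4, -0.1, -0.3]
grip_width: 0.0698
```

```bash
python3 -c "
from h import *
delta([.4379,-.3168,.016],45)"
```

```text
t 1.48 pos [ 0.4366 -0.32    0.079 ] rot [ 1.7985e+02 -1.0000e-02  4.4940e+01] F [ 0.43 -0.11 -0.33] w 0.0698 v 0.03
tool shift [ 0.0032 -0.0015  0.063 ]
turn [ 0.15 -0.01 -0.06]
```

Call:
step_arm:
  steps:
    - {"x":0.003,"y":-0.0015,"z":0.02,"ax":0.1,"ay":0,"az":0,"claw":0.07}
    - {"x":0,"y":0,"z":0.02,"ax":0,"ay":0,"az":0,"claw":0.07}
    - {"x":0,"y":0,"z":0.012,"ax":0,"ay":0,"az":0,"claw":0.07}
    - {"x":0,"y":0,"z":0.004,"ax":0,"ay":0,"az":0,"claw":0.07}
    - {"x":0,"y":0,"z":0,"ax":0,"ay":0,"az":0,"claw":0.07}

```text
time_s: 1.9
ee_pos: [0.4362, -0.3209, 0.0247]
eef_rot: [3.138, -0.0, 0.78]
force: [-0.2, -0.7, 0.2]
grip_width: 0.0701
```

```bash
python3 -c "
from h import *
delta([.4379,-.3168,.016],45)"; python3 look.py w2
```

```text
t 1.9 pos [ 0.4362 -0.3209  0.0247] rot [179.78  -0.    44.71] F [-0.19 -0.74  0.21] w 0.0701 v 0.016
tool shift [ 0.0041 -0.0017  0.0087]
turn [ 0.22 -0.   -0.29]
```

View pics/w2.png

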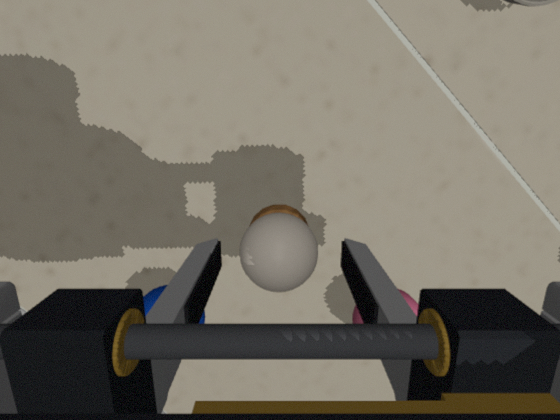

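The wrist view shows the ball at (279,252) between the finger tips, with the decoys outside.

Call:
step_arm:
  steps:
    - {"x":0.004,"y":-0.0015,"z":0.006,"ax":0.2,"ay":0,"az":-0.3,"claw":0.07}
    - {"x":0,"y":0,"z":0.001,"ax":0,"ay":0,"az":0,"claw":0.07}
    - {"x":0,"y":0,"z":0,"ax":0,"ay":0,"az":0,"claw":0.07}

```text
time_s: 2.2
ee_pos: [0.4393, -0.318, 0.0204]
eef_rot: [3.137, -0.0, 0.786]
force: [-0.1, -0.4, -0.3]
grip_width: 0.0696
```

```bash
python3 look.py w3;python3 - <<'E'
from h import *
from scipy.optimize import least_squares
z=np.load('pics/w3.npz');o=dict(ee_pos=z['pos'],eef_rot=z['rot']);C=cloud('wrist',z['d'],o)
m=(np.linalg.norm(C[...,:2]-[.4387,-.318],axis=-1)<.026)&(C[...,2]>.034)&(C[...,2]<.07)
P=C[m];s=least_squares(lambda c:np.linalg.norm(P-c,axis=1)-.022,[*P.mean(0)[:2],.03],loss='soft_l1',f_scale=.002)
print(s.x.round(4),len(P),abs(s.fun).mean())
delta([*s.x[:2],.016],45)
E
```

```text
[ 0.4381 -0.3167  0.0327] 4921 0.00035590199192328255
t 2.25 pos [ 0.4393 -0.3179  0.0204] rot [ 1.7974e+02 -2.0000e-02  4.5030e+01] F [ 1.5  -0.09  0.39] w 0.0698 v 0.002
tool shift [ 0.     -0.0018  0.0044]
turn [ 0.26 -0.02  0.03]
```

Call:
step_arm:
  steps:
    - {"x":0,"y":-0.002,"z":0.005,"ax":0.2,"ay":0,"az":0,"claw":0.07}
    - {"x":0,"y":0,"z":0.001,"ax":0,"ay":0,"az":0,"claw":0.055}
    - {"x":0,"y":0,"z":0,"ax":0,"ay":0,"az":0,"claw":0.035}
    - {"x":0,"y":0,"z":0,"ax":0,"ay":0,"az":0,"claw":0.035}
    - {"x":0,"y":0,"z":0,"ax":0,"ay":0,"az":0,"claw":0.035}
  grip_force: 20

```text
time_s: 2.67
ee_pos: [0.4382, -0.3165, 0.0146]
eef_rot: [3.14, -0.0, 0.786]
force: [0.3, 0.1, 0.4]
grip_width: 0.0463
```

Call:
step_arm:
  steps:
    - {"x":0,"y":0,"z":0,"ax":0,"ay":0,"az":0,"claw":0.035}
    - {"x":0,"y":0,"z":0,"ax":0,"ay":0,"az":0,"claw":0.035}

```text
time_s: 2.83
ee_pos: [0.4383, -0.3166, 0.0148]
eef_rot: [3.14, -0.001, 0.786]
force: [0.1, 0.1, -0.5]
grip_width: 0.0431
```

Call:
step_arm:
  steps:
    - {"x":0,"y":0,"z":0,"ax":0,"ay":0,"az":0,"claw":0.035}
    - {"x":0,"y":0,"z":-0.01,"ax":0,"ay":0,"az":0,"claw":0.035}
    - {"x":0,"y":0,"z":-0.02,"ax":0,"ay":0,"az":0,"claw":0.035}
    - {"x":0,"y":0,"z":-0.03,"ax":0,"ay":0,"az":0,"claw":0.035}
    - {"x":0,"y":0,"z":-0.03,"ax":0,"ay":0,"az":0,"claw":0.035}

```text
time_s: 3.25
ee_pos: [0.4352, -0.3142, 0.103]
eef_rot: [-3.131, 0.001, 0.786]
force: [-0.2, -0.5, -1.2]
grip_width: 0.0431
```

Call:
step_arm:
  steps:
    - {"x":0,"y":0,"z":-0.03,"ax":0,"ay":0,"az":0,"claw":0.035}
    - {"x":0,"y":0,"z":-0.03,"ax":0,"ay":0,"az":0,"claw":0.035}
    - {"x":0,"y":0,"z":-0.02,"ax":0,"ay":0,"az":0,"claw":0.035}
    - {"x":0,"y":0,"z":-0.01,"ax":0,"ay":0,"az":0,"claw":0.035}
    - {"x":0,"y":0,"z":0,"ax":0,"ay":0,"az":0,"claw":0.035}

```text
time_s: 3.67
ee_pos: [0.4361, -0.315, 0.2075]
eef_rot: [-3.141, -0.0, 0.786]
force: [0.0, 0.4, -2.2]
grip_width: 0.0428
```

```bash
python3 look.py w4;python3 -c "
from h import *
delta([.5035,.018,.19],45)"
```

```text
t 3.72 pos [ 0.436  -0.3148  0.2064] rot [-1.7989e+02 -1.0000e-02  4.5050e+01] F [ 1.05 -0.18 -1.34] w 0.0428 v 0.04
tool shift [ 0.2833 -0.1873  0.0168]
turn [-0.11 -0.01  0.05]
```

View pics/w4.png

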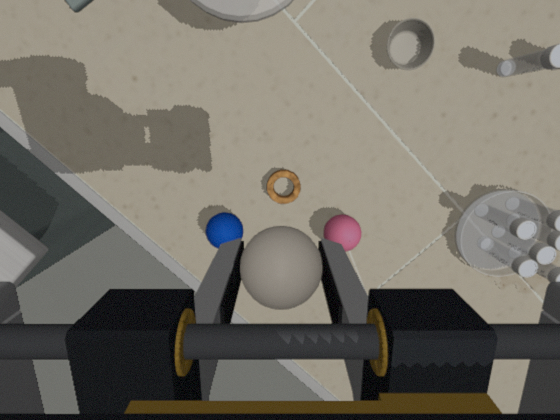

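The ball is held at (281,267) and the cork ring stayed put at (283,187). I carry it over to the jar.

Call:
step_arm:
  steps:
    - {"x":0.015,"y":-0.01,"z":0,"ax":0,"ay":0,"az":0,"claw":0.035}
    - {"x":0.026,"y":-0.017,"z":0,"ax":0,"ay":0,"az":0,"claw":0.035}
    - {"x":0.028,"y":-0.019,"z":0,"ax":0,"ay":0,"az":0,"claw":0.035}
    - {"x":0.028,"y":-0.019,"z":0,"ax":0,"ay":0,"az":0,"claw":0.035}
    - {"x":0.028,"y":-0.019,"z":0,"ax":0,"ay":0,"az":0,"claw":0.035}

```text
time_s: 4.13
ee_pos: [0.4623, -0.1658, 0.2015]
eef_rot: [-3.133, 0.003, 0.778]
force: [-0.1, 0.6, -1.0]
grip_width: 0.043
```

Call:
step_arm:
  steps:
    - {"x":0.028,"y":-0.019,"z":0,"ax":0,"ay":0,"az":0,"claw":0.035}
    - {"x":0.028,"y":-0.019,"z":0,"ax":0,"ay":0,"az":0,"claw":0.035}
    - {"x":0.025,"y":-0.017,"z":0,"ax":0,"ay":0,"az":0,"claw":0.035}
    - {"x":0.015,"y":-0.01,"z":0,"ax":0,"ay":0,"az":0,"claw":0.035}
    - {"x":0.0,"y":0,"z":0,"ax":0,"ay":0,"az":0,"claw":0.035}

```text
time_s: 4.55
ee_pos: [0.4827, -0.041, 0.1964]
eef_rot: [-3.124, 0.007, 0.782]
force: [-0.1, 0.5, -1.6]
grip_width: 0.0428
```

```bash
python3 look.py w5;python3 -c "
from h import *
delta([.5035,.018,.19],45)"
```

```text
t 4.6 pos [ 0.4825 -0.0421  0.1963] rot [-179.01    0.43   44.77] F [-0.39  0.29 -1.12] w 0.0425 v 0.056
tool shift [ 0.0573 -0.0277  0.0063]
turn [-0.99  0.43 -0.23]
```

View pics/w5.png

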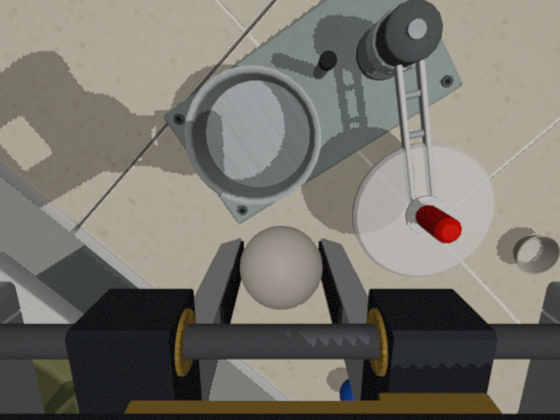

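The wrist view shows the jar (253,133), stop post (326,62), pivot (410,30) and knob foot (424,212)/top (448,231).

Run:
```python
from h import *
from scipy.optimize import least_squares
z=np.load('pics/w5.npz');o=dict(ee_pos=z['pos'],eef_rot=z['rot']);C=cloud('wrist',z['d'],o)
g=onz('wrist',253,133,.07,o);print('g',g)
P=C[abs(C[...,2]-.07)<.004];P=P[np.linalg.norm(P[:,:2]-g[:2],axis=1)<.075]
s=least_squares(lambda c:np.linalg.norm(P[:,:2]-c[:2],axis=1)-c[2],[*g[:2],.06],loss='soft_l1',f_scale=.002);jar=s.x[:2]
print('jar',s.x.round(4),len(P),np.median(abs(s.fun)))
m=C[130:160,235:265].reshape(-1,3);print('floor z',np.median(m[:,2]))
# cover edge: 
g=onz('wrist',424,210,.087,o)
P=C[(C[...,2]>.08)&(C[...,2]<.092)];P=P[np.linalg.norm(P[:,:2]-g[:2],axis=1)<.08];print('cover pts',len(P))
im=cv2.imread('pics/w5.png')
m=(im[...,2]>150)&(im[...,1]<60);P=C[m];P=P[P[:,2]>.09]
T=P[P[:,2]>.131];s=least_squares(lambda c:np.linalg.norm(P[:,:2]-c,axis=1)-.011,P[:,:2].mean(0)) 
print('knob',P.mean(0).round(4),'top',T.mean(0).round(4),len(T),'zmax',P[:,2].max()); kn=T[:,:2].mean(0)
T=C[(C[...,2]>.095)&(C[...,2]<.115)];g=onz('wrist',415,28,.107,o);T=T[np.linalg.norm(T[:,:2]-g[:2],axis=1)<.04];T=T[T[:,2]>.1]
pv=T.mean(0);print('pivot',pv.round(4),len(T),T.min(0)[:2],T.max(0)[:2])
t=onz('wrist',328,60,.09,o);print('stop z',C[58:64,324:332,2].max(),C[60,328])
print(np.linalg.norm(jar-pv[:2]),np.linalg.norm(kn-pv[:2]))
delta([*jar,.1],45)
```

```text
g [0.50816161 0.02313473 0.07      ]
jar [0.504  0.0202 0.0587] 3212 0.001630770567745396
floor z 0.015814039084827786
cover pts 14241
knob [ 0.5688 -0.136   0.1362] top [ 0.5688 -0.136   0.1362] 363 zmax 0.138426489645996
pivot [ 0.6492 -0.0119  0.1036] 2827 [ 0.6285689  -0.03373841] [0.67134438 0.00915893]
stop z 0.09291484387666205 [0.59372521 0.01879194 0.0906643 ]
0.14867993524405748 0.14780589323078713
t 4.6 pos [ 0.4825 -0.0421  0.1963] rot [-179.01    0.43   44.77] F [-0.39  0.29 -1.12] w 0.0425 v 0.056
tool shift [ 0.0599 -0.0273  0.0963]
turn [-0.99  0.43 -0.23]
```

Call:
step_arm:
  steps:
    - {"x":0.02,"y":-0.009,"z":0,"ax":-0.5,"ay":0.2,"az":0,"claw":0.035}
    - {"x":0.02,"y":-0.009,"z":0,"ax":-0.5,"ay":0.2,"az":0,"claw":0.035}
    - {"x":0.015,"y":-0.007,"z":0,"ax":0,"ay":0,"az":0,"claw":0.035}
    - {"x":0,"y":0,"z":0.02,"ax":0,"ay":0,"az":0,"claw":0.035}
    - {"x":0,"y":0,"z":0.0,"ax":0,"ay":0,"az":0,"claw":0.035}

```text
time_s: 5.02
ee_pos: [0.503, 0.0127, 0.1724]
eef_rot: [-3.139, 0.004, 0.778]
force: [-0.0, -0.3, -2.3]
grip_width: 0.0429
```

```bash
python3 -c "
from h import *
delta([.504,.02,.1],45)"
```

```text
t 5.02 pos [0.503  0.0127 0.1724] rot [-179.86    0.25   44.6 ] F [-0.03 -0.29 -2.27] w 0.0429 v 0.088
tool shift [ 0.0062 -0.0043  0.0724]
turn [-0.14  0.25 -0.4 ]
```

Call:
step_arm:
  steps:
    - {"x":0.006,"y":-0.004,"z":0.015,"ax":0,"ay":0.2,"az":-0.4,"claw":0.035}
    - {"x":0,"y":0,"z":0.025,"ax":0,"ay":0,"az":0,"claw":0.035}
    - {"x":0,"y":0,"z":0.02,"ax":0,"ay":0,"az":0,"claw":0.035}
    - {"x":0,"y":0,"z":0.01,"ax":0,"ay":0,"az":0,"claw":0.035}
    - {"x":0,"y":0,"z":0.0,"ax":0,"ay":0,"az":0,"claw":0.035}

```text
time_s: 5.43
ee_pos: [0.504, 0.0151, 0.1009]
eef_rot: [-3.139, 0.002, 0.781]
force: [-0.3, -0.1, -1.9]
grip_width: 0.043
```

```bash
python3 -c "
from h import *
delta([.504,.02,.02],45)"
```

```text
t 5.43 pos [0.504  0.0151 0.1009] rot [-1.7983e+02  1.3000e-01  4.4770e+01] F [-0.35 -0.06 -1.91] w 0.043 v 0.027
tool shift [ 0.0036 -0.0032  0.0809]
turn [-0.17  0.13 -0.23]
```

Call:
step_arm:
  steps:
    - {"x":0.004,"y":-0.003,"z":0.015,"ax":0,"ay":0,"az":0,"claw":0.035}
    - {"x":0,"y":0,"z":0.02,"ax":0,"ay":0,"az":0,"claw":0.035}
    - {"x":0,"y":0,"z":0.015,"ax":0,"ay":0,"az":0,"claw":0.035}
    - {"x":0,"y":0,"z":0.008,"ax":0,"ay":0,"az":0,"claw":0.035}
    - {"x":0,"y":0,"z":0.0,"ax":0,"ay":0,"az":0,"claw":0.035}

```text
time_s: 5.85
ee_pos: [0.507, 0.017, 0.0459]
eef_rot: [3.141, -0.001, 0.778]
force: [0.2, 0.8, -2.7]
grip_width: 0.0432
```

```bash
python3 look.py w6; python3 -c "
from h import *
delta([.504,.02,.02],45)"
```

```text
t 5.9 pos [0.5074 0.017  0.0468] rot [ 1.7992e+02 -8.0000e-02  4.4560e+01] F [-0.73  0.05 -0.93] w 0.0431 v 0.019
tool shift [-0.0004 -0.0046  0.0268]
turn [ 0.08 -0.08 -0.44]
```

View pics/w6.png

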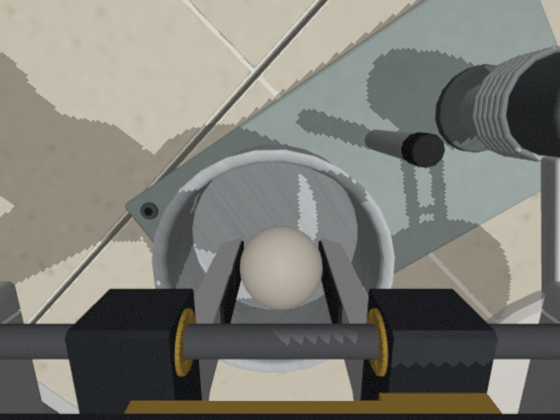

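The ball (281,267) and the fingers are well inside the jar. I lower gently, watching the force.

Call:
step_arm:
  steps:
    - {"x":0,"y":-0.004,"z":0.01,"ax":0,"ay":0,"az":0,"claw":0.035}
    - {"x":0,"y":0,"z":0.006,"ax":0,"ay":0,"az":0,"claw":0.035}
    - {"x":0,"y":0,"z":0.003,"ax":0,"ay":0,"az":0,"claw":0.035}
    - {"x":0,"y":0,"z":0.0,"ax":0,"ay":0,"az":0,"claw":0.035}

```text
time_s: 6.23
ee_pos: [0.5061, 0.0196, 0.0293]
eef_rot: [3.137, -0.005, 0.777]
force: [0.0, -0.3, -2.0]
grip_width: 0.0431
```

Call:
step_arm:
  steps:
    - {"x":0,"y":0,"z":0.002,"ax":0,"ay":0,"az":0,"claw":0.035}
    - {"x":0,"y":0,"z":0.0,"ax":0,"ay":0,"az":0,"claw":0.035}

```text
time_s: 6.4
ee_pos: [0.5063, 0.0197, 0.0275]
eef_rot: [3.137, -0.005, 0.777]
force: [0.2, -1.1, -1.4]
grip_width: 0.0431
```

Call:
step_arm:
  steps:
    - {"x":0,"y":0,"z":0.003,"ax":0,"ay":0,"az":0,"claw":0.035}
    - {"x":0,"y":0,"z":0.002,"ax":0,"ay":0,"az":0,"claw":0.035}
    - {"x":0,"y":0,"z":0,"ax":0,"ay":0,"az":0,"claw":0.035}

```text
time_s: 6.65
ee_pos: [0.5067, 0.0197, 0.0224]
eef_rot: [3.136, -0.005, 0.777]
force: [0.8, -0.4, -1.0]
grip_width: 0.043
```

Call:
step_arm:
  steps:
    - {"x":0,"y":0,"z":0.001,"ax":0,"ay":0,"az":0,"claw":0.035}
    - {"x":0,"y":0,"z":0.001,"ax":0,"ay":0,"az":0,"claw":0.035}
    - {"x":0,"y":0,"z":0,"ax":0,"ay":0,"az":0,"claw":0.035}

```text
time_s: 6.9
ee_pos: [0.5068, 0.0197, 0.0203]
eef_rot: [3.136, -0.005, 0.777]
force: [0.5, -0.3, -1.4]
grip_width: 0.0429
```

Call:
step_arm:
  steps:
    - {"x":0,"y":0,"z":0.001,"ax":0,"ay":0,"az":0,"claw":0.035}
    - {"x":0,"y":0,"z":0,"ax":0,"ay":0,"az":0,"claw":0.035}

```text
time_s: 7.07
ee_pos: [0.507, 0.0197, 0.0194]
eef_rot: [3.136, -0.006, 0.777]
force: [-0.3, 0.9, -1.2]
grip_width: 0.0432
```

Call:
step_arm:
  steps:
    - {"x":0,"y":0,"z":0.001,"ax":0,"ay":0,"az":0,"claw":0.035}
    - {"x":0,"y":0,"z":0,"ax":0,"ay":0,"az":0,"claw":0.035}

```text
time_s: 7.23
ee_pos: [0.5073, 0.0199, 0.0193]
eef_rot: [3.135, -0.007, 0.777]
force: [-1.6, -0.4, 0.0]
grip_width: 0.0428
```

Call:
step_arm:
  steps:
    - {"x":0,"y":0,"z":0.002,"ax":0,"ay":0,"az":0,"claw":0.035}
    - {"x":0,"y":0,"z":0.001,"ax":0,"ay":0,"az":0,"claw":0.035}

```text
time_s: 7.4
ee_pos: [0.5083, 0.0203, 0.0185]
eef_rot: [3.134, -0.009, 0.777]
force: [-5.5, 2.3, 12.1]
grip_width: 0.0431
```

Contact is clear: the push changed from −1.4 N to +12 N and the descent stalled at 19 mm, as predicted. I relax, then open a little.

Call:
step_arm:
  steps:
    - {"x":0,"y":0,"z":0,"ax":0,"ay":0,"az":0,"claw":0.035}
    - {"x":0,"y":0,"z":0,"ax":0,"ay":0,"az":0,"claw":0.035}

```text
time_s: 7.57
ee_pos: [0.5085, 0.0204, 0.019]
eef_rot: [3.133, -0.009, 0.778]
force: [0.5, -0.4, -1.9]
grip_width: 0.043
```

Call:
step_arm:
  steps:
    - {"x":0,"y":0,"z":0,"ax":0,"ay":0,"az":0,"claw":0.045}
    - {"x":0,"y":0,"z":0,"ax":0,"ay":0,"az":0,"claw":0.05}
    - {"x":0,"y":0,"z":0,"ax":0,"ay":0,"az":0,"claw":0.058}
    - {"x":0,"y":0,"z":0,"ax":0,"ay":0,"az":0,"claw":0.062}

```text
time_s: 7.9
ee_pos: [0.5088, 0.0203, 0.0189]
eef_rot: [3.133, -0.009, 0.777]
force: [0.6, -0.4, 0.2]
grip_width: 0.0595
```

```bash
python3 look.py w7; python3 -c "
from h import *
delta([.506,.02,.2],45)"
```

```text
t 7.95 pos [0.5087 0.0203 0.0189] rot [179.51  -0.54  44.54] F [ 0.22 -0.15 -0.76] w 0.0615 v 0.002
tool shift [-0.0004 -0.0002 -0.1812]
turn [ 0.49 -0.54 -0.46]
```

View pics/w7.png

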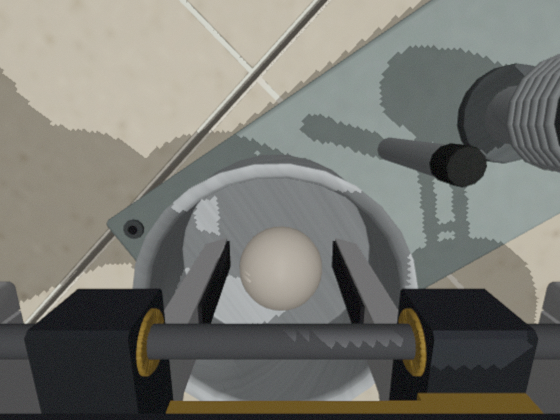

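The ball rests on the floor at (281,268), with the fingers open and clear on both sides. I raise straight up.

Call:
step_arm:
  steps:
    - {"x":0,"y":0,"z":-0.006,"ax":0,"ay":0,"az":0,"claw":0.062}
    - {"x":0,"y":0,"z":-0.015,"ax":0.5,"ay":-0.5,"az":0,"claw":0.062}
    - {"x":0,"y":0,"z":-0.025,"ax":0,"ay":0,"az":0,"claw":0.062}
    - {"x":0,"y":0,"z":-0.035,"ax":0,"ay":0,"az":0,"claw":0.062}
    - {"x":0,"y":0,"z":-0.035,"ax":0,"ay":0,"az":0,"claw":0.062}

```text
time_s: 8.37
ee_pos: [0.5047, 0.0202, 0.1334]
eef_rot: [-3.131, 0.009, 0.777]
force: [-0.1, 0.2, -0.4]
grip_width: 0.0619
```

Call:
step_arm:
  steps:
    - {"x":0,"y":0,"z":-0.03,"ax":0,"ay":0,"az":0,"claw":0.062}
    - {"x":0,"y":0,"z":-0.03,"ax":0,"ay":0,"az":0,"claw":0.062}
    - {"x":0,"y":0,"z":-0.01,"ax":0,"ay":0,"az":0,"claw":0.062}
    - {"x":0,"y":0,"z":0,"ax":0,"ay":0,"az":0,"claw":0.062}

```text
time_s: 8.7
ee_pos: [0.5068, 0.0201, 0.216]
eef_rot: [-3.139, 0.001, 0.777]
force: [0.5, 0.4, -0.9]
grip_width: 0.0622
```

```bash
python3 look.py w8; python3 -c "
from h import *
delta([.5675,-.137,.18],45)"
```

```text
t 8.75 pos [0.5067 0.0201 0.2151] rot [-1.7985e+02  9.0000e-02  4.4530e+01] F [-0.62 -0.45  1.22] w 0.0619 v 0.039
tool shift [-0.0668  0.1547  0.0348]
turn [-0.15  0.09 -0.47]
```

View pics/w8.png

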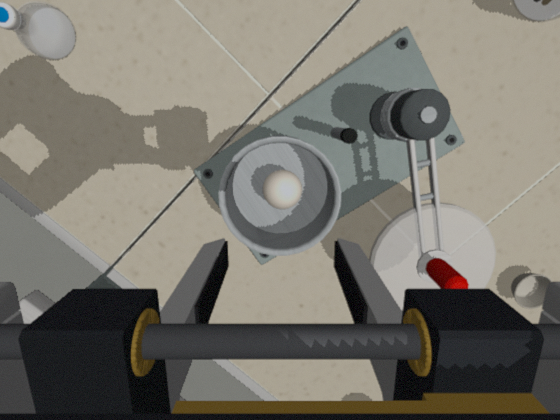

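The ball sits in the jar near its centre (283,190). Next, over to the knob.

Call:
step_arm:
  steps:
    - {"x":-0.008,"y":0.018,"z":0,"ax":0,"ay":0,"az":0,"claw":0.062}
    - {"x":-0.013,"y":0.03,"z":0,"ax":0,"ay":0,"az":0,"claw":0.062}
    - {"x":-0.014,"y":0.032,"z":0,"ax":0,"ay":0,"az":0,"claw":0.062}
    - {"x":-0.013,"y":0.03,"z":0,"ax":0,"ay":0,"az":0,"claw":0.062}
    - {"x":-0.011,"y":0.025,"z":0,"ax":0,"ay":0,"az":0,"claw":0.062}

```text
time_s: 9.17
ee_pos: [0.5586, -0.1179, 0.2099]
eef_rot: [-3.134, 0.004, 0.785]
force: [-0.5, -0.5, -0.3]
grip_width: 0.0623
```

Call:
step_arm:
  steps:
    - {"x":-0.004,"y":0.01,"z":0,"ax":0,"ay":0,"az":0,"claw":0.062}
    - {"x":0,"y":0,"z":0,"ax":0,"ay":0,"az":0,"claw":0.062}

```text
time_s: 9.33
ee_pos: [0.5627, -0.1321, 0.2061]
eef_rot: [-3.13, 0.007, 0.781]
force: [-0.5, 0.2, -0.7]
grip_width: 0.0622
```

```bash
python3 look.py w9
python3 - <<'E'
from h import *
z=np.load('pics/w9.npz');o=dict(ee_pos=z['pos'],eef_rot=z['rot']);C=cloud('wrist',z['d'],o)
im=cv2.imread('pics/w9.png')
m=(im[...,2]>90)&(im[...,1]<60)&(im[...,0]<60);P=C[m];P=P[P[:,2]>.09];T=P[P[:,2]>.132]
print('top',T.mean(0).round(4),len(T),(T.min(0)+T.max(0))/2,T.max(0)-T.min(0))
delta([*T.mean(0)[:2],.101],45)
E
```

```text
top [ 0.5684 -0.136   0.1356] 487 [ 0.56795146 -0.13625391  0.13509378] [0.01970914 0.01989827 0.00610241]
t 9.38 pos [ 0.5624 -0.1311  0.206 ] rot [-179.28    0.4    44.75] F [-0.1   0.65  0.13] w 0.062 v 0.038
tool shift [0.0016 0.009  0.1049]
turn [-0.72  0.4  -0.25]
```

View pics/w9.png

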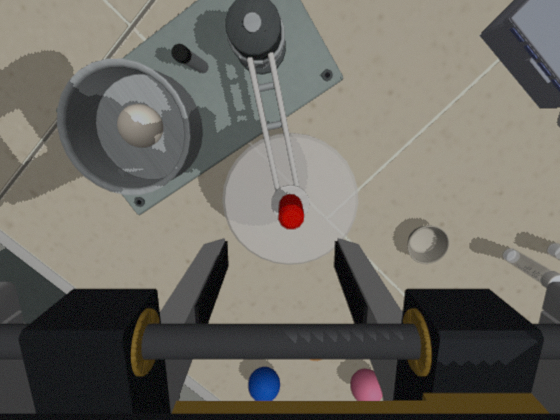

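The knob top is at (291,215), ahead between the fingers; the ball is visible in the jar at (140,125).

Call:
step_arm:
  steps:
    - {"x":0.002,"y":0.008,"z":0.01,"ax":-0.7,"ay":0.4,"az":0,"claw":0.062}
    - {"x":0,"y":0,"z":0.02,"ax":0,"ay":0,"az":0,"claw":0.062}
    - {"x":0,"y":0,"z":0.015,"ax":0,"ay":0,"az":0,"claw":0.062}
    - {"x":0,"y":0,"z":0.005,"ax":0,"ay":0,"az":0,"claw":0.062}
    - {"x":0,"y":0,"z":0,"ax":0,"ay":0,"az":0,"claw":0.062}

```text
time_s: 9.8
ee_pos: [0.5677, -0.1287, 0.1528]
eef_rot: [-3.139, 0.0, 0.785]
force: [0.7, 0.1, -0.3]
grip_width: 0.0622
```

```bash
python3 -c "
from h import *
delta([.5682,-.136,.103],45)"
```

```text
t 9.8 pos [ 0.5677 -0.1287  0.1528] rot [-179.87    0.     44.97] F [ 0.75  0.11 -0.33] w 0.0622 v 0.022
tool shift [-0.0048  0.0056  0.0498]
turn [-0.13  0.   -0.03]
```

Call:
step_arm:
  steps:
    - {"x":-0.005,"y":0.006,"z":0,"ax":0,"ay":0,"az":0,"claw":0.062}
    - {"x":0,"y":0,"z":0.015,"ax":0,"ay":0,"az":0,"claw":0.062}
    - {"x":0,"y":0,"z":0.018,"ax":0,"ay":0,"az":0,"claw":0.062}
    - {"x":0,"y":0,"z":0.01,"ax":0,"ay":0,"az":0,"claw":0.062}
    - {"x":0,"y":0,"z":0,"ax":0,"ay":0,"az":0,"claw":0.062}

```text
time_s: 10.22
ee_pos: [0.5698, -0.1356, 0.113]
eef_rot: [3.139, -0.003, 0.788]
force: [1.0, 0.2, 0.0]
grip_width: 0.0617
```

```bash
python3 look.py w10; python3 -c "
from h import *
delta([.5682,-.136,.103],45)"
```

```text
t 10.27 pos [ 0.5702 -0.1357  0.1141] rot [179.79  -0.19  45.16] F [ 0.38 -0.75  1.01] w 0.062 v 0.02
tool shift [-0.0016 -0.0012  0.011 ]
turn [ 0.21 -0.19  0.16]
```

View pics/w10.png

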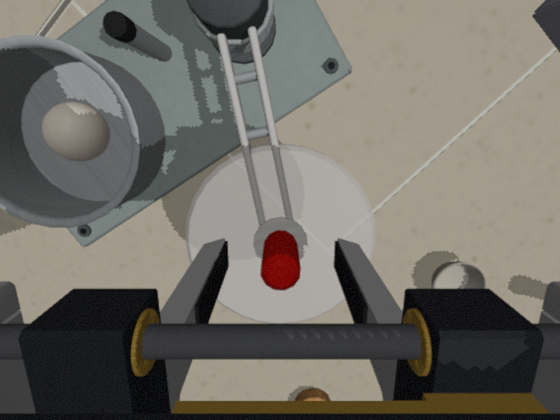

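The knob is centred between the fingers at (281,262). I lower the last centimetre and pinch.

Call:
step_arm:
  steps:
    - {"x":-0.001,"y":-0.001,"z":0.008,"ax":0,"ay":0,"az":0,"claw":0.062}
    - {"x":0,"y":0,"z":0.003,"ax":0,"ay":0,"az":0,"claw":0.04}
    - {"x":0,"y":0,"z":0,"ax":0,"ay":0,"az":0,"claw":0.025}
    - {"x":0,"y":0,"z":0,"ax":0,"ay":0,"az":0,"claw":0.012}
    - {"x":0,"y":0,"z":0,"ax":0,"ay":0,"az":0,"claw":0.012}
  grip_force: 35

```text
time_s: 10.68
ee_pos: [0.57, -0.1362, 0.1055]
eef_rot: [3.134, -0.005, 0.788]
force: [-0.3, -0.1, -0.6]
grip_width: 0.0389
```

Call:
step_arm:
  steps:
    - {"x":0,"y":0,"z":0,"ax":0,"ay":0,"az":0,"claw":0.012}
    - {"x":0,"y":0,"z":0,"ax":0,"ay":0,"az":0,"claw":0.012}
    - {"x":0,"y":0,"z":0,"ax":0,"ay":0,"az":0,"claw":0.012}

```text
time_s: 10.93
ee_pos: [0.5698, -0.1359, 0.1062]
eef_rot: [3.135, -0.005, 0.788]
force: [-4.5, 3.1, 3.2]
grip_width: 0.0216
```

Run:
```python
from h import *
delta([.5682,-.136,.103],45)
o=ctrl.get_obs();pv=np.array([.6495,-.0135]) ; v=o['ee_pos'][:2]-pv;print(np.linalg.norm(v),np.degrees(np.arctan2(v[1],v[0]))%360)
```

```text
t 10.93 pos [ 0.5698 -0.1359  0.1062] rot [179.61  -0.31  45.17] F [-4.5   3.06  3.24] w 0.0216 v 0.01
tool shift [-0.0013 -0.0011  0.0032]
turn [ 0.39 -0.32  0.17]
0.1460342194520152 236.94467249691502
```

Pinched: 21.6 mm wide, so it is the knob. Its distance to the jar is 169.2 mm against the 169.4 mm expected for 1.2 rad. Now I plan the arc.

```bash
cat > arc.py <<'E'
from h import *
import sys
pv=np.array([.651,-.010])
def plan(step,n):
    o=ctrl.get_obs();Rm=R.from_euler('xyz',o['eef_rot']);p=o['ee_pos'].copy();v=p[:2]-pv
    a=np.degrees(np.arctan2(v[1],v[0]))%360
    print('t',round(o['time_s'],2),'pos',p.round(4),'rot',np.degrees(o['eef_rot']).round(2),'F',o['force'].round(1),'w',o['grip_width'].round(4),'rad',np.linalg.norm(v).round(4),'ang left',round(a-168.5,2))
    for i in range(n):
        a-=step; q=np.array([*(pv+.148*np.array([np.cos(np.radians(a)),np.sin(np.radians(a))])),.104])
        print(Rm.inv().apply(q-p).round(4));p=q
plan(float(sys.argv[1]),int(sys.argv[2]))
E
python3 arc.py 4 5
```

```text
Traceback (most recent call last):
  File "arc.py", line 11, in <module>
    plan(float(sys.argv[1]),int(sys.argv[2]))
    ~~~~^^^^^^^^^^^^^^^^^^^^^^^^^^^^^^^^^^^^^
  File "arc.py", line 7, in plan
    print('t',round(o['time_s'],2),'pos',p.round(4),'rot',np.degrees(o['eef_rot']).round(2),'F',o['force'].round(1),'w',o['grip_width'].round(4),'rad',np.linalg.norm(v).round(4),'ang left',round(a-168.5,2))
                                                                                                                        ^^^^^^^^^^^^^^^^^^^^^
AttributeError: 'float' object has no attribute 'round'
```

```bash
sed -i "s/o\['grip_width'\].round(4)/round(o['grip_width'],4)/" arc.py; python3 arc.py 4 5
```

```text
t 10.93 pos [ 0.5698 -0.1359  0.1062] rot [179.61  -0.31  45.17] F [-4.5  3.1  3.2] w 0.0216 rad 0.1498 ang left 68.69
[-0.0001 -0.0106  0.0021]
[-0.0011 -0.0103 -0.0001]
[-0.0004 -0.0103 -0.0001]
[ 0.0004 -0.0103 -0.0001]
[ 0.0011 -0.0103 -0.0001]
```

```bash
sed -i "s/\.148\*/.15*/; s/,\.104\]/,.105]/" arc.py; python3 arc.py 4 5
```

```text
t 10.93 pos [ 0.5698 -0.1359  0.1062] rot [179.61  -0.31  45.17] F [-4.5  3.1  3.2] w 0.0216 rad 0.1498 ang left 68.69
[-0.002  -0.0103  0.0011]
[-0.0011 -0.0104 -0.0001]
[-0.0004 -0.0105 -0.0001]
[ 0.0004 -0.0105 -0.0001]
[ 0.0011 -0.0104 -0.0001]
```

Call:
step_arm:
  steps:
    - {"x":-0.001,"y":-0.007,"z":0,"ax":0,"ay":0,"az":0,"claw":0.012}
    - {"x":-0.001,"y":-0.01,"z":0,"ax":0,"ay":0,"az":0,"claw":0.012}
    - {"x":-0.001,"y":-0.01,"z":0,"ax":0,"ay":0,"az":0,"claw":0.012}
    - {"x":0,"y":-0.01,"z":0,"ax":0,"ay":0,"az":0,"claw":0.012}

```text
time_s: 11.27
ee_pos: [0.5419, -0.1122, 0.1062]
eef_rot: [3.13, -0.008, 0.787]
force: [5.8, -0.2, -3.1]
grip_width: 0.0215
```

```bash
python3 arc.py 5 5
```

```text
t 11.27 pos [ 0.5419 -0.1122  0.1062] rot [179.33  -0.44  45.1 ] F [ 5.8 -0.2 -3.1] w 0.0215 rad 0.1495 ang left 54.61
[ 0.0005 -0.0131  0.0011]
[ 0.0022 -0.0129 -0.0001]
[ 0.0033 -0.0127 -0.0001]
[ 0.0044 -0.0123 -0.0001]
[ 0.0054 -0.0119 -0.0001]
```

The knob is following the arc. I continue.

Call:
step_arm:
  steps:
    - {"x":0.001,"y":-0.012,"z":0,"ax":0,"ay":0,"az":0,"claw":0.012}
    - {"x":0.002,"y":-0.012,"z":0,"ax":0,"ay":0,"az":0,"claw":0.012}
    - {"x":0.003,"y":-0.012,"z":0,"ax":0,"ay":0,"az":0,"claw":0.012}
    - {"x":0.004,"y":-0.012,"z":0,"ax":0,"ay":0,"az":0,"claw":0.012}

```text
time_s: 11.6
ee_pos: [0.5146, -0.0701, 0.1063]
eef_rot: [3.123, -0.012, 0.786]
force: [10.3, -1.6, -4.6]
grip_width: 0.021
```

```bash
python3 arc.py 5 5
```

```text
t 11.6 pos [ 0.5146 -0.0701  0.1063] rot [178.93  -0.66  45.04] F [10.3 -1.6 -4.6] w 0.021 rad 0.1491 ang left 35.29
[ 0.0044 -0.0123  0.0011]
[ 0.0063 -0.0115 -0.0001]
[ 0.0073 -0.0109 -0.0001]
[ 0.0082 -0.0102 -0.0001]
[ 0.009  -0.0095 -0.0001]
```

Call:
step_arm:
  steps:
    - {"x":0.004,"y":-0.012,"z":0,"ax":0.4,"ay":-0.3,"az":0,"claw":0.012}
    - {"x":0.006,"y":-0.011,"z":0,"ax":0.4,"ay":-0.3,"az":0,"claw":0.012}
    - {"x":0.007,"y":-0.01,"z":0,"ax":0.4,"ay":0,"az":0,"claw":0.012}
    - {"x":0.008,"y":-0.009,"z":0,"ax":0,"ay":0,"az":0,"claw":0.012}

```text
time_s: 11.93
ee_pos: [0.503, -0.0213, 0.1062]
eef_rot: [3.136, -0.005, 0.786]
force: [-1.0, -5.5, -0.3]
grip_width: 0.0212
```

```bash
python3 arc.py 4 5
```

```text
t 11.93 pos [ 0.503  -0.0213  0.1062] rot [179.67  -0.3   45.01] F [-1.  -5.5 -0.3] w 0.0212 rad 0.1485 ang left 15.88
[ 0.0059 -0.0087  0.0012]
[ 0.0076 -0.0072 -0.    ]
[ 0.0081 -0.0066  0.    ]
[ 0.0085 -0.0061  0.    ]
[ 0.0089 -0.0054  0.    ]
```

Call:
step_arm:
  steps:
    - {"x":0.006,"y":-0.008,"z":0,"ax":0,"ay":0,"az":0,"claw":0.012}
    - {"x":0.007,"y":-0.007,"z":0,"ax":0,"ay":0,"az":0,"claw":0.012}
    - {"x":0.006,"y":-0.005,"z":0,"ax":0,"ay":0,"az":0,"claw":0.012}

```text
time_s: 12.18
ee_pos: [0.5034, 0.0064, 0.1062]
eef_rot: [3.127, -0.008, 0.786]
force: [2.7, -7.1, -3.2]
grip_width: 0.0212
```

```bash
python3 arc.py 2 4
```

```text
t 12.18 pos [0.5034 0.0064 0.1062] rot [179.19  -0.43  45.05] F [ 2.7 -7.1 -3.2] w 0.0212 rad 0.1485 ang left 5.14
[ 0.0032 -0.0044  0.0012]
[ 0.0043 -0.003  -0.    ]
[ 0.0044 -0.0029 -0.    ]
[ 0.0045 -0.0027 -0.    ]
```

Call:
step_arm:
  steps:
    - {"x":0.005,"y":-0.003,"z":0,"ax":0.4,"ay":-0.2,"az":0,"claw":0.012}
    - {"x":0.005,"y":-0.003,"z":0,"ax":0.2,"ay":-0.2,"az":0,"claw":0.012}

```text
time_s: 12.35
ee_pos: [0.5052, 0.0177, 0.1062]
eef_rot: [3.136, 0.002, 0.787]
force: [-2.2, -6.0, 1.1]
grip_width: 0.0213
```

```bash
python3 arc.py 2 2
```

```text
t 12.35 pos [0.5052 0.0177 0.1062] rot [1.797e+02 1.000e-01 4.509e+01] F [-2.2 -6.   1.1] w 0.0213 rad 0.1484 ang left 0.76
[ 0.0035 -0.0042  0.0011]
[ 0.0045 -0.0027 -0.    ]
```

Nearly there (0.8°, about 2 mm left). I press on in small steps until the stop reacts.

Call:
step_arm:
  steps:
    - {"x":0.003,"y":-0.002,"z":0,"ax":0,"ay":0,"az":0,"claw":0.012}

```text
time_s: 12.43
ee_pos: [0.5058, 0.021, 0.1062]
eef_rot: [3.135, 0.003, 0.787]
force: [3.2, -6.9, -2.3]
grip_width: 0.0213
```

Call:
step_arm:
  steps:
    - {"x":0.003,"y":-0.002,"z":0,"ax":0,"ay":0,"az":0,"claw":0.012}

```text
time_s: 12.52
ee_pos: [0.5064, 0.0234, 0.1062]
eef_rot: [3.133, 0.004, 0.788]
force: [-0.1, -25.3, -2.8]
grip_width: 0.0213
```

```bash
python3 arc.py 1 2
```

```text
t 12.52 pos [0.5064 0.0234 0.1062] rot [179.48   0.25  45.13] F [ -0.1 -25.3  -2.8] w 0.0213 rad 0.1484 ang left -1.51
[ 0.0014 -0.0027  0.0012]
[ 0.0023 -0.0013 -0.    ]
```

The stop reacts: the force jumped from 7 to 25 N along −y. Now I check it with the cameras while holding.

```bash
python3 look.py w11
python3 - <<'E'
from h import *
for n in ['scene','top']:
    p,d=vision.camera(n);cv2.imwrite(f'pics/{n}1.png',p[:,:,::-1])
a=cv2.imread('pics/scene1.png');b=cv2.imread('pics/top1.png')
cv2.imwrite('pics/fin.png',np.hstack([cv2.resize(a[130:360,180:400],(400,418)),cv2.resize(b[130:300,110:440],(400,206)) if 0 else cv2.resize(b[100:330,100:440],(400,418))]))
o=ctrl.get_obs();print(o['time_s'],o['ee_pos'],o['force'],o['grip_width'])
E
```

```text
12.6667 [0.50623396 0.02272524 0.10616734] [ -0.1597217  -17.43686834  -1.70252826] 0.021041705467301705
```

View pics/w11.png

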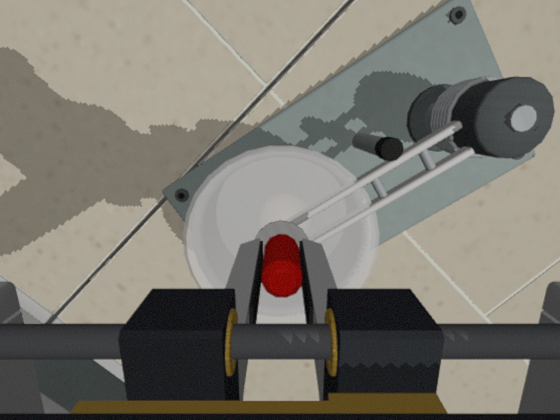

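View pics/fin.png

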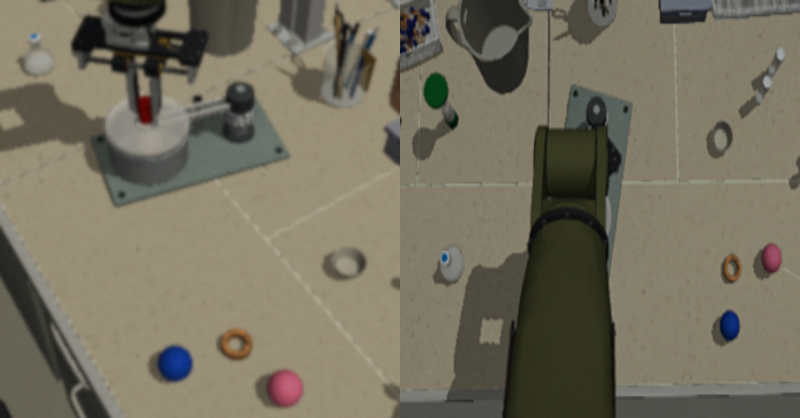

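The wrist view shows the knob (282,262) pinched, the cover centred over the jar and the arm rod against the stop sleeve (387,150). The scene and top views show flask, timer and dish in place. I add one small push for a firm hold, then check it's steady.

Call:
step_arm:
  steps:
    - {"x":0.002,"y":-0.0015,"z":0,"ax":0,"ay":0,"az":0,"claw":0.012}

```text
time_s: 12.75
ee_pos: [0.5063, 0.023, 0.1061]
eef_rot: [3.13, 0.008, 0.787]
force: [-0.6, -20.3, -0.6]
grip_width: 0.0216
```

Run:
```python
from h import *
for i in range(6):
    vision.camera('wrist')
    o=ctrl.get_obs();print(round(o['time_s'],2),o['ee_pos'].round(4),o['force'].round(1),round(o['grip_width'],4),abs(o['joint_vel']).max().round(4))
# moved things: compare dish/flask/timer patches
a=cv2.imread('pics/top0.png');b=cv2.imread('pics/top1.png')
for n,(x,y) in dict(timer=(135,155),flask=(144,245),dish=(372,176),ring=(384,248)).items():
    A=a[y-14:y+14,x-14:x+14];r=cv2.matchTemplate(b[y-20:y+20,x-20:x+20],A,cv2.TM_CCOEFF_NORMED);print(n,cv2.minMaxLoc(r)[1],np.array(cv2.minMaxLoc(r)[3])-6)
```

```text
12.8 [0.5063 0.023  0.1062] [ -0.4 -20.5  -1.4] 0.0213 0.0095
12.85 [0.5063 0.023  0.1062] [ -0.5 -20.1  -0.3] 0.0211 0.0063
12.9 [0.5063 0.0229 0.1062] [ -0.4 -20.1  -1.3] 0.0212 0.0029
12.95 [0.5063 0.023  0.1061] [ -0.  -20.1  -2.6] 0.0214 0.0025
13.0 [0.5063 0.0229 0.1061] [ -0.6 -20.8  -1.5] 0.0212 0.0016
13.05 [0.5063 0.0229 0.1062] [ -1.5 -19.8  -0.7] 0.0213 0.0017
timer 0.9994025826454163 [0 0]
flask 0.9757041931152344 [0 0]
dish 0.998936116695404 [0 0]
ring 0.5588984489440918 [ 6 -4]
```

The hold is steady at 20 N, well above the 6.5 N spring, and the bystanders haven't moved. I hand in.

```bash
python3 -c "
from station import ticket
print(ticket.hand_in())"
```

```text
the job is handed in; nothing more can be done
None
```

I lowered the white ball onto the jar floor, released it there, then swung the cover arm to its stop. I handed in at about 13 s, still pinching the knob.

- **Ball:** I lowered it until the descent stalled at the height I had predicted (TCP 19 mm). The push reached about 12 N, so I relaxed it before opening the fingers. The wrist picture afterwards showed the ball at rest near the middle of the jar.
- **Cover arm:** The reading at the knob rose from about 7 N to 25 N where the stop was expected, and then held steady at about 20 N. The spring needs 6.5 N there. The last wrist picture showed the cover over the jar.
- **Other things:** The timer, flask and dish had not shifted in the top view, to the pixel. The cork ring's match came out low (0.56) because the ball no longer sits on it; the wrist picture after the lift showed the ring still standing.
- **Disagreements:** The measured arm angle came out about 1.5° past nominal and the radius about 1.5 mm short of the stated 150 mm. I put this down to calibration and the give in the grip. The joint itself was not read directly. My first move call was refused as invalid, and nothing moved.

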